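# Try the new lid stay of the tool chest

### The job

The wooden tool chest has just been fitted with a folding lid stay: try it out. Raise the lid by its steel bar until the stay is straight and snaps past its dead centre, and let go so that the lid stands by itself for a second. Then press the knob on the stay's knee down to break the stay, and let the lid sink fully shut without slamming it.

Things in the scene. Friction and masses are not known exactly. Their poses are not given: they have to be found in the camera images.
- lid_bar (a point): Centre of the lift handle on the chest's lid: round steel bar, 12 mm thick, 60 mm free between its legs, 40 mm above the lid's top and 25 mm before its front edge. Axes (they turn with the lid): lid shut, x points to the chest's back, y along the bar (stay at the +y end), z up. Hinge line parallel to y through x = 191 mm, z = -59 mm of this frame. The bar can turn between fingers that stay upright.
- knee_knob (a point): Centre of the knob on the stay's knee: lying wooden cylinder, diameter 20 mm, 34 mm long along y, 60 mm outside the chest's +y end. Two flat steel links of 70 mm join chest and lid there. Lid shut: knob 42 mm above the table; locked: about 147 mm above it, 83 mm nearer the front than the hinge. Pressing it 25 to 45 mm straight down (1 to 3 N) breaks the stay; it then moves on down and back by itself.
- chest_lid (a joint): Angle of the lid of the wooden tool chest (240 wide, 165 deep, 119 mm high, fixed, its front with the drawer knob turned to the robot's left), rad: 0 shut, 1.15 stopped by the straight stay, about 1.14 standing on the locked stay. Lifting takes about 3 N at the bar. Off the stay the lid sinks shut by itself in about 2 s, slowed by a damper.
- knee (a joint): Angle by which the stay is unfolded, rad: 0 with the lid shut (folded), 2.50 straight, 2.72 locked (knee 0.22 past straight, bulging up and forward, against its stop). A light spring snaps the knee over centre when the lid is pulled up against its stop and let go.

How it is judged:
By the outcome, as a careful person would: the job done as asked, in the order asked, and still so for the second after the job is handed in, with the robot touching nothing.
It also fails if it takes over 51 s, if anything falls off the work surface, if the arm or the gripper's body presses on something with over 40 N, if the wrist force passes 120 N, or if a joint passes its speed limit or range.

### The arm

A 6-joint arm with a two-finger parallel gripper is mounted at the origin on the work surface; the furniture and walls round the work are solid. World frame = base frame: x ahead of the robot, y to its left, z up, the work surface at z = 0. Lengths are in m, angles in degrees, forces in N, time in s.
With the tool pointing down it reaches from about 0.4 to 0.825 m from the base axis. Payload 7 kg.
Tool frame: the origin (TCP) lies midway between the tips of the shut fingers; the grasp point (between the pads) lies 19 mm behind it; x points along the fingers, z is the direction in which the jaws open and shut, and the axes are right-handed (so a half turn about x gives the same grasp; the last joint's range is limited). The gripper opens to 88 mm and grips with 3 to 60 N. Pads are 19 mm wide; open, the fingers measure 130 mm over their backs; the gripper's body (78 mm by 193 mm) begins 47 mm behind the grasp point.
Start: joints at [90.075, 20.546, 0.682, 0, -70.136, -16.507], TCP at [0.191, 0.647, 0.227] pointing down, gripper open.
Joint ranges: [-176.03, 176.03], [-82.01, 121.73], [-58.28, 71.71], [-173.87, 95.51], [-174.79, -0.11], [-173.66, 173.66]. Speed limits (degrees/s): [136.94, 136.94, 172.46, 180, 180, 180].

### API

Orientations are given as [roll, pitch, yaw] about the fixed x, y, z axes, in that order (R = Rz(yaw) Ry(pitch) Rx(roll)).
In Python, from plant import get_state, capture, close_job gives the robot as it stands.
- The arm moves only by the tool play_rows, never from a script. Its argument "series" is one flat list of numbers, 4 for each row, row after row: the shift along the tool's x, y, z in m, then the turn about the tool's x in rad. In form: [tx, ty, tz, spin, tx, ty, tz, spin, ...]. A call has exactly 5 rows; each row shifts and turns the commanded pose from where the row before left it, along the tool's axes as they then stand; what a row does not reach is not made up. A row lasts 1/12 s, in which the tool goes at most 41.7 mm and 7.16 degrees, less where a joint would pass 70% of its speed; a pose out of reach is approached as far as the arm can. A call is refused whole if a number of a shift passes 0.0417 or a number of a turn 0.125, either way. A call with a gripper value outside its range is refused whole. "jaw" is the opening in per cent of the stroke, from 0 (shut) to 100 (fully open), set as the call begins (left out, the last holds). The fingers move at their own pace and stop on an object; "squeeze" is the grip in N (left out, the last holds). Time passes only in rows, so rows that do not move let the fingers close, or fill a call up. It gives the time, the measured TCP pose, the force and the opening at its end, in the units of the state.
- get_state(): the state, without advancing time (a new reading comes with each control period).
- capture(name): name is "side" or "top"; returns a dict with "img" (480x640x3 uint8, blue, green, red), "K" (3x3 intrinsics, pixels), "k1" (the pictures are not rectified: a ray, as slopes to the right and down, at radius r is drawn at 1 + k1 r^2 times it, then the intrinsics apply), "world_from_camera" (4x4, takes a point from camera to world coordinates). Camera axes: x right, y down, z forward; pixel columns grow to the right and rows downward; lengths in m; the calibration is good to about 2 mm. A picture is of the moment at which its call begins. There is no depth.
- close_job(): hands the job in, once; it reports no verdict.
The state is a dict: "time_s": time; "joints": joint angles; "qd": joint speeds; "joint_torque": joint torques, N m; "tcp_pos": TCP position; "eef_rot": TCP orientation; "contact_force": force on the tool from outside, world axes, zero at the start; "moment": the same for the moment, N m; "gripper_width": finger opening in m.
Only numpy, scipy, OpenCV 4.12 (cv2) and the standard library are available. Lean on these libraries where they do the work, as an engineer would, in place of code of your own. Each camera call takes 0.05 s, during which the arm holds its last target.

## Working session

There is one attempt and no reset: what is moved stays moved. The work goes in short steps, Python scripts to look and compute and a tool call to move; the robot and the scene stay as the last step left them, time stands still between calls to the robot, and variables do not carry over. Pictures are saved under pics/ and viewed, and the job is handed in when it is done.

Besides the shell and the picture viewer there is one more tool, called after ">>>" by a JSON object that holds its "name" and its "arguments", one argument or row to a line. play_rows: Moves the arm, as the interface text tells. Its arguments: {"type":"object","properties":{"series":{"type":"array","items":{"type":"number"}},"jaw":{"type":"number"},"squeeze":{"type":"number"}},"required":["series"]}

```bash
mkdir -p pics; ls; python3 - <<'E'
from plant import get_state, capture
import cv2
s=get_state();print(s)
for n in("side","top"):
    c=capture(n);cv2.imwrite(f"pics/{n}0.png",c["img"]);print(n,c["K"],c["k1"],c["world_from_camera"])
E
```

```text
pics
{'time_s': 0.0, 'joints': array([ 9.00755750e+01,  2.05912521e+01,  6.32873049e-01, -1.81941123e-02,
       -7.01357229e+01, -1.65072966e+01]), 'qd': array([-0.05928235, -0.04177744, -0.04871689,  0.01880473, -0.00829639,
        0.00310221]), 'joint_torque': array([ 9.52390910e-04, -5.82702184e+01,  2.93053508e+01,  6.99750692e+00,
        6.82327125e-03, -1.58855987e-04]), 'tcp_pos': array([0.19083391, 0.64694913, 0.22562397]), 'eef_rot': array([   6.20728702,   89.90435588, -100.23063083]), 'contact_force': array([-0.15361165, -1.10688037,  0.37352387]), 'moment': array([-0.01761246,  0.01603032, -0.00618004]), 'gripper_width': 0.08770899430135021}
side [[492.23655183   0.         315.54120242]
 [  0.         492.23655183 249.09503163]
 [  0.           0.           1.        ]] -0.12417667500420733 [[ 0.96720048 -0.18214453  0.17704973  0.30449049]
 [-0.25313159 -0.6330797   0.73152887 -0.74401198]
 [-0.02115739 -0.75235195 -0.65842152  0.69441945]
 [ 0.          0.          0.          1.        ]]
top [[601.6821519    0.         319.84756718]
 [  0.         601.6821519  247.98897605]
 [  0.           0.           1.        ]] -0.15625798101841265 [[ 0.01554444 -0.98470275  0.1735479   0.31894385]
 [-0.9995142  -0.01999223 -0.0239099  -0.13676761]
 [ 0.02701376 -0.17309192 -0.98453514  1.03871012]
 [ 0.          0.          0.          1.        ]]
```

View pics/side0.png

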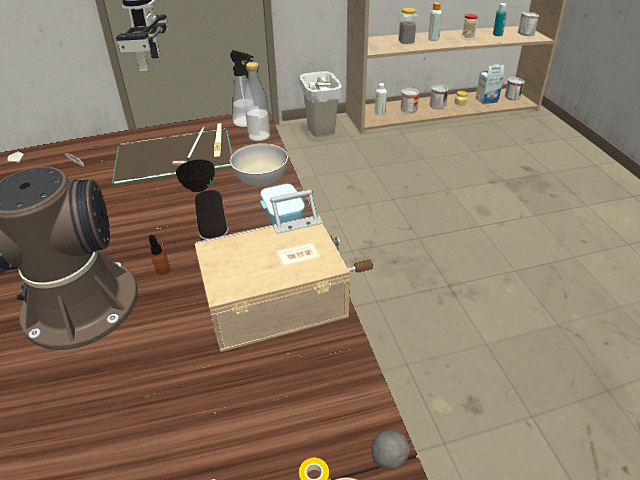

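View pics/top0.png

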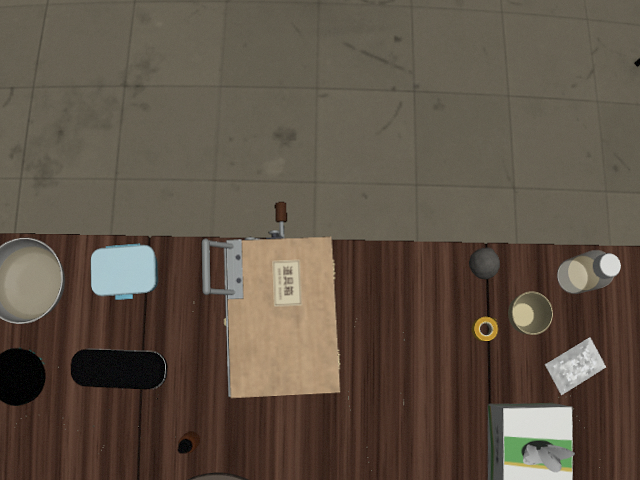

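```bash
cat > h.py <<'E'
import numpy as np, cv2
from plant import get_state, capture
def und(c,uv):
    d=cv2.undistortPoints(np.array([[uv]],float),c["K"],np.array([c["k1"],0,0,0,0.]))[0,0]
    return d
def ray(c,uv):
    T=c["world_from_camera"];x=und(c,uv)
    d=T[:3,:3]@np.array([x[0],x[1],1.]);return T[:3,3],d/np.linalg.norm(d)
def onz(c,uv,z):
    o,d=ray(c,uv);return o+d*(z-o[2])/d[2]
def tri(c1,p1,c2,p2):
    o1,d1=ray(c1,p1);o2,d2=ray(c2,p2)
    A=np.stack([d1,-d2],1);t=np.linalg.lstsq(A,o2-o1,rcond=None)[0]
    a=o1+t[0]*d1;b=o2+t[1]*d2
    return (a+b)/2,np.linalg.norm(a-b)
def proj(c,P):
    T=np.linalg.inv(c["world_from_camera"]);p=T[:3,:3]@np.asarray(P,float)+T[:3,3]
    x=p[:2]/p[2];r=x@x;x=x*(1+c["k1"]*r);return c["K"][:2,:2]@x+c["K"][:2,2]
E
python3 - <<'E'
import cv2
a=cv2.imread('pics/top0.png')[190:410,190:350];cv2.imwrite('pics/t0z.png',cv2.resize(a,None,fx=2.7,fy=2.7,interpolation=2))
a=cv2.imread('pics/side0.png')[180:360,190:390];cv2.imwrite('pics/s0z.png',cv2.resize(a,None,fx=3,fy=3,interpolation=2))
E
```

```text
(no output)
```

View pics/t0z.png

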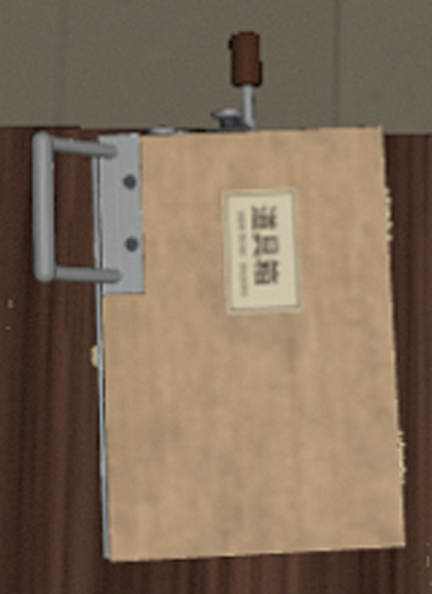

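View pics/s0z.png

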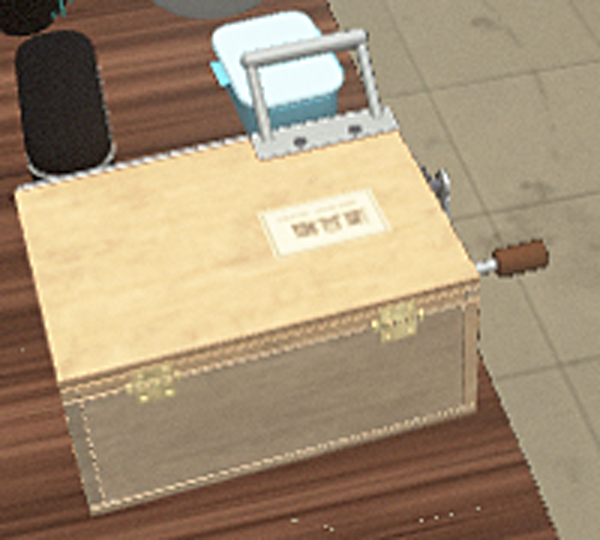

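```bash
python3 - <<'E'
from h import *
t=capture("top");s=capture("side")
T=lambda u,v:(190+(u-.85)/2.7,190+(v-.85)/2.7)
S=lambda u,v:(190+(u-1)/3,180+(v-1)/3)
L=[onz(t,T(*p),.119) for p in[(97,137),(382,126),(405,546),(107,560)]]
print("lid",np.round(L,4).tolist())
ax=(L[1]-L[2])+(L[0]-L[3]);print("yaw",np.degrees(np.arctan2(ax[1],ax[0])),[np.linalg.norm(L[i]-L[(i+1)%4]) for i in range(4)])
a=onz(t,T(41,138),.159);b=onz(t,T(44,275),.159);print("bar",a,b,(a+b)/2, np.linalg.norm(a-b),np.degrees(np.arctan2(*(a-b)[1::-1])))
print("tri",tri(t,T(41,138),s,S(362,38)),tri(t,T(44,275),s,S(249,60)))
LS=[onz(s,S(*p),.119) for p in[(397,133),(478,285),(58,383),(17,188)]]
print("lidS",np.round(LS,4).tolist())
print("knob",onz(t,T(245,58),.042),tri(t,T(245,58),s,S(522,257)))
E
```

```text
lid [[0.49, -0.0123, 0.119], [0.4998, -0.1765, 0.119], [0.2618, -0.1924, 0.119], [0.2511, -0.0267, 0.119]]
yaw 3.634219302765368 [np.float64(0.164438021582292), np.float64(0.2385382398180535), np.float64(0.166021720106301), np.float64(0.2394029456704093)]
bar [0.48141023 0.01326773 0.159     ] [0.40570507 0.00807503 0.159     ] [0.44355765 0.01067138 0.159     ] 0.07588303694930462 3.923831187367757
tri (array([0.48110663, 0.01338818, 0.15849235]), np.float64(0.0007867357076029125)) (array([0.40607749, 0.0078721 , 0.16005982]), np.float64(0.0009519400040029583))
lidS [[0.4891, -0.0386, 0.119], [0.4966, -0.1831, 0.119], [0.2614, -0.1936, 0.119], [0.2522, -0.0256, 0.119]]
knob [ 0.55682495 -0.09295927  0.042     ] (array([ 0.55652876, -0.09306661,  0.04392769]), np.float64(0.00032247749641316345))
```

```bash
cat >> h.py <<'E'
from scipy.spatial.transform import Rotation as Ro
yaw=np.radians(3.7);EX=np.array([np.sin(yaw),-np.cos(yaw),0]);EY=np.array([np.cos(yaw),np.sin(yaw),0])
BAR=np.array([.4436,.0107,.159])
def R():
    s=get_state();return Ro.from_euler('xyz',s["eef_rot"],degrees=True).as_matrix(),s
def rep(target=None):
    r,s=R();print("t",s["time_s"],"tcp",np.round(s["tcp_pos"],4),"F",np.round(s["contact_force"],1),"w",round(s["gripper_width"],4),"J",np.round(s["joints"],1))
    z=r[:,2];print("tool z",np.round(z,3),"err spin to EX (rad)",np.arcsin(np.dot(np.cross(z,-EX if z@EX<0 else EX),r[:,0])))
    if target is not None: print("to target tool-frame",np.round(r.T@(np.asarray(target)-s["tcp_pos"]),4))
E
python3 - <<'E'
from h import *
r,s=R();print(r.round(3));rep(BAR+[0,0,.08]);rep(BAR-[0,0,.019])
E
```

```text
[[-0.     0.959 -0.283]
 [-0.001 -0.283 -0.959]
 [-1.     0.     0.001]]
t 0.2 tcp [0.1909 0.6471 0.226 ] F [0.2 0.9 0.2] w 0.088 J [ 90.1  20.6   0.7  -0.  -70.1 -16.5]
tool z [-0.283 -0.959  0.001] err spin to EX (rad) -0.351420335816693
to target tool-frame [-0.0124  0.4225  0.539 ]
t 0.2 tcp [0.1909 0.6471 0.226 ] F [0.2 0.9 0.2] w 0.088 J [ 90.1  20.6   0.7  -0.  -70.1 -16.5]
tool z [-0.283 -0.959  0.001] err spin to EX (rad) -0.351420335816693
to target tool-frame [0.0866 0.4224 0.5389]
```

>>> {"name": "play_rows", "arguments": {
  "series": [-0.01, 0, 0, -0.117, -0.01, 0, 0, -0.117, -0.01, 0, 0, -0.117, -0.01, 0, 0.01, 0, 0, 0, 0.02, 0],
  "jaw": 45
}}

```text
time_s: 0.62
tcp_pos: [0.193, 0.6187, 0.2678]
eef_rot: [151.8, 89.9, 65.4]
contact_force: [0.6, -0.7, -0.3]
gripper_width: 0.06
```

```bash
python3 - <<'E'
from h import *
rep(BAR+[0,0,.08])
s=capture("side");print("bottle",onz(s,(258,137),0),onz(s,(242,124),0),onz(s,(195,188),0),onz(s,(260,180),0))
E
```

```text
t 0.6167 tcp [0.193  0.6187 0.2678] F [ 0.6 -0.7 -0.3] w 0.06 J [ 89.9  16.7   0.5   0.  -73.7   3.7]
tool z [ 0.062 -0.998 -0.002] err spin to EX (rad) -0.002041436748263546
to target tool-frame [0.0279 0.2121 0.6226]
bottle [0.4552094  0.55916961 0.        ] [0.42136901 0.65785837 0.        ] [0.25571266 0.34120273 0.        ] [0.42209405 0.32849409 0.        ]
```

>>> {"name": "play_rows", "arguments": {
  "series": [0, 0.01, 0.034, 0, 0, 0.012, 0.035, 0, 0, 0.012, 0.035, 0, 0, 0.012, 0.035, 0, 0, 0.012, 0.035, 0]
}}

```text
time_s: 1.08
tcp_pos: [0.2622, 0.4452, 0.2665]
eef_rot: [-99.8, 90.0, 173.7]
contact_force: [1.1, -0.3, 1.8]
gripper_width: 0.0397
```

>>> {"name": "play_rows", "arguments": {
  "series": [0, 0.012, 0.035, 0, 0, 0.012, 0.035, 0, 0, 0.012, 0.035, 0, 0, 0.012, 0.035, 0, 0, 0.012, 0.035, 0]
}}

```text
time_s: 1.5
tcp_pos: [0.333, 0.2744, 0.2667]
eef_rot: [161.1, 90.0, 74.6]
contact_force: [0.2, 0.9, 0.3]
gripper_width: 0.0397
```

>>> {"name": "play_rows", "arguments": {
  "series": [0, 0.012, 0.035, 0, 0, 0.012, 0.035, 0, 0, 0.012, 0.035, 0, 0, 0.012, 0.035, 0, 0, 0.012, 0.035, 0]
}}

```text
time_s: 1.92
tcp_pos: [0.4038, 0.1038, 0.2669]
eef_rot: [136.9, 89.9, 50.4]
contact_force: [1.2, 1.3, -0.4]
gripper_width: 0.0396
```

```bash
python3 - <<'E'
from h import *
rep(BAR+[0,0,.08])
E
```

```text
t 1.9167 tcp [0.4038 0.1038 0.2669] F [ 1.2  1.3 -0.4] w 0.0396 J [ 41.8  -6.5 -25.6  -0.  -70.9  51.7]
tool z [ 0.061 -0.998 -0.001] err spin to EX (rad) -0.0031800105980601024
to target tool-frame [0.0278 0.034  0.0954]
```

>>> {"name": "play_rows", "arguments": {
  "series": [0, 0.01, 0.03, 0, 0, 0.01, 0.03, 0, 0.01, 0.01, 0.023, 0, 0.01, 0.004, 0.012, 0, 0.007, 0, 0, 0]
}}

```text
time_s: 2.33
tcp_pos: [0.4439, 0.011, 0.2386]
eef_rot: [-71.7, 89.9, -158.4]
contact_force: [0.2, -0.3, -1.2]
gripper_width: 0.0395
```

```bash
python3 - <<'E'
from h import *
rep(BAR-[0,0,.019])
for n in("side","top"):
    c=capture(n);cv2.imwrite(f"pics/{n}1.png",c["img"])
E
```

```text
t 2.3333 tcp [0.4439 0.011  0.2386] F [ 0.2 -0.3 -1.2] w 0.0395 J [ 27.   -2.4 -25.7  -0.  -66.8  66.3]
tool z [ 0.058 -0.998  0.   ] err spin to EX (rad) -0.006536840540687132
to target tool-frame [ 0.0986 -0.0002  0.0002]
```

View pics/side1.png

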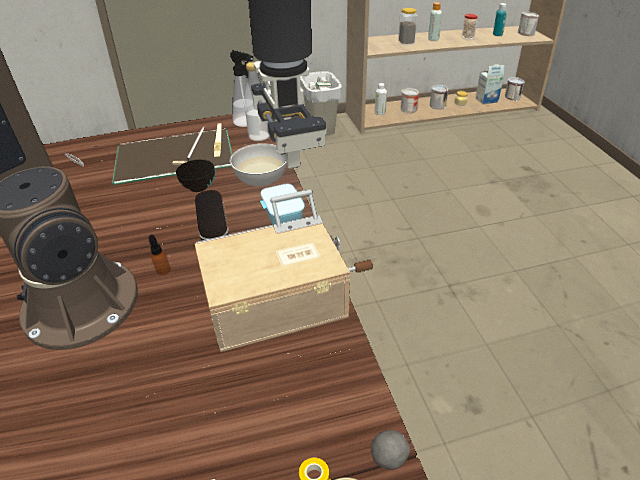

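View pics/top1.png

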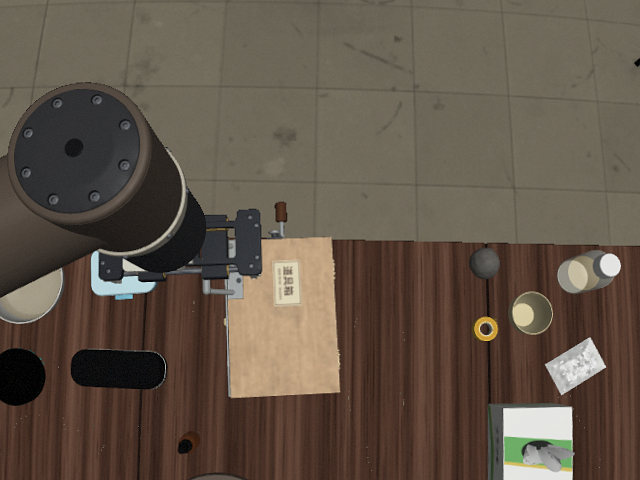

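>>> {"name": "play_rows", "arguments": {
  "series": [0.02, 0, 0, 0, 0.025, 0, 0, -0.006, 0.025, 0, 0, 0, 0.02, 0, 0, 0, 0.008, 0, 0, 0],
  "squeeze": 15
}}

```text
time_s: 2.85
tcp_pos: [0.4425, 0.0137, 0.1397]
eef_rot: [-78.1, 89.8, -164.1]
contact_force: [0.8, 0.4, -1.5]
gripper_width: 0.0393
```

>>> {"name": "play_rows", "arguments": {
  "series": [0, 0, 0, 0, 0, 0, 0, 0, 0, 0, 0, 0, 0, 0, 0, 0, 0, 0, 0, 0],
  "jaw": 0
}}

```text
time_s: 3.27
tcp_pos: [0.445, 0.0107, 0.143]
eef_rot: [12.9, 89.7, -73.0]
contact_force: [11.4, -29.7, -4.2]
gripper_width: 0.0129
```

```bash
python3 - <<'E'
from h import *
rep(BAR-[0,0,.019])
for n in("side","top"):
    c=capture(n);cv2.imwrite(f"pics/{n}2.png",c["img"])
p0=np.array([.191,.059]);r=np.hypot(*p0);a0=np.arctan2(.059,.191)
prev=p0
for th in np.arange(0,1.16,1.15/20):
    a=a0+th;p=r*np.array([np.cos(a),np.sin(a)]);print(round(th,3),"tx",round(-(p-prev)[1],4),"tz",round(-(p-prev)[0],4),"cum",(p-p0).round(4));prev=p
E
```

```text
t 3.2667 tcp [0.445  0.0107 0.143 ] F [ 11.4 -29.7  -4.2] w 0.0129 J [ 27.2   2.9 -34.2   0.4 -53.   66.7]
tool z [ 0.072 -0.997  0.005] err spin to EX (rad) 0.00742785892705458
to target tool-frame [ 0.003  -0.0014 -0.0001]
0.0 tx -0.0 tz -0.0 cum [0. 0.]
0.057 tx -0.0109 tz 0.0037 cum [-0.0037  0.0109]
0.115 tx -0.0106 tz 0.0043 cum [-0.008   0.0215]
0.172 tx -0.0104 tz 0.0049 cum [-0.013   0.0319]
0.23 tx -0.0101 tz 0.0055 cum [-0.0185  0.042 ]
0.288 tx -0.0097 tz 0.0061 cum [-0.0246  0.0517]
0.345 tx -0.0094 tz 0.0066 cum [-0.0312  0.0611]
0.402 tx -0.009 tz 0.0072 cum [-0.0384  0.0701]
0.46 tx -0.0086 tz 0.0077 cum [-0.046   0.0787]
0.518 tx -0.0081 tz 0.0082 cum [-0.0542  0.0868]
0.575 tx -0.0076 tz 0.0086 cum [-0.0628  0.0944]
0.632 tx -0.0071 tz 0.009 cum [-0.0718  0.1015]
0.69 tx -0.0066 tz 0.0094 cum [-0.0812  0.1081]
0.747 tx -0.006 tz 0.0098 cum [-0.091   0.1141]
0.805 tx -0.0055 tz 0.0101 cum [-0.1011  0.1196]
0.862 tx -0.0049 tz 0.0104 cum [-0.1116  0.1244]
0.92 tx -0.0043 tz 0.0107 cum [-0.1222  0.1287]
0.977 tx -0.0036 tz 0.0109 cum [-0.1331  0.1323]
1.035 tx -0.003 tz 0.0111 cum [-0.1442  0.1354]
1.092 tx -0.0024 tz 0.0112 cum [-0.1555  0.1377]
1.15 tx -0.0017 tz 0.0114 cum [-0.1668  0.1394]
```

View pics/side2.png

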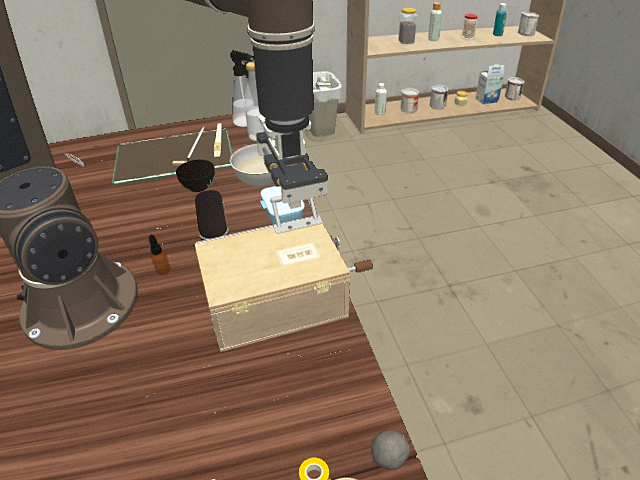

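```bash
python3 - <<'E'
from h import *
rep(BAR-[0,0,.019])
s=get_state();print(s["moment"],s["qd"].round(2))
E
```

```text
t 3.3667 tcp [0.4451 0.0099 0.143 ] F [  9.  -24.1  -1.8] w 0.0116 J [ 27.1   2.9 -34.2   0.4 -53.   66.7]
tool z [ 0.071 -0.997  0.006] err spin to EX (rad) 0.0069266881230612915
to target tool-frame [ 0.003  -0.0014 -0.0009]
[-8.65540254 -3.3993534   0.03017647] [-0.25 -0.06  0.12 -0.41  0.09  0.02]
```

>>> {"name": "play_rows", "arguments": {
  "series": [0, 0.001, 0.001, 0, -0.001, 0.001, 0.001, 0, 0, 0, 0.001, 0, 0, 0, 0, 0, 0, 0, 0, 0]
}}

```text
time_s: 3.78
tcp_pos: [0.4453, 0.0097, 0.143]
eef_rot: [-62.4, 89.9, -148.4]
contact_force: [-3.5, -4.3, 2.0]
gripper_width: 0.0111
```

```bash
python3 - <<'E'
from h import *
rep(BAR-[0,0,.019])
s=get_state();print(s["moment"],s["qd"].round(2))
E
```

```text
t 3.7833 tcp [0.4453 0.0097 0.143 ] F [-3.5 -4.3  2. ] w 0.0111 J [ 26.8   3.1 -33.9   0.  -53.2  67.2]
tool z [ 0.07  -0.998  0.001] err spin to EX (rad) 0.005081568223037362
to target tool-frame [ 0.003  -0.0017 -0.0011]
[-1.48480108  1.55056592  0.03552507] [ 0.09  0.09 -0.04  0.18 -0.01 -0.  ]
```

>>> {"name": "play_rows", "arguments": {
  "series": [-0.005, 0, 0.002, 0, -0.011, 0, 0.004, 0, -0.0105, 0, 0.004, 0, -0.0105, 0, 0.005, 0, -0.0055, 0, 0.003, 0],
  "squeeze": 20
}}

```text
time_s: 4.2
tcp_pos: [0.4464, -0.0085, 0.1857]
eef_rot: [-73.3, 89.9, -159.3]
contact_force: [-2.4, -2.5, -5.4]
gripper_width: 0.0114
```

```bash
cat >> h.py <<'E'
def ang():
    s=get_state();p=s["tcp_pos"]+[0,0,.016]  # bar centre est
    d=p-np.array([.4453,.0097,.159])
    h=.191-d@EX; v=.059+d[2]
    print("th",np.arctan2(v,h)-np.arctan2(.059,.191),"r",np.hypot(h,v),"(0.1999) lat",d@EY, "F chest xyz",np.round([s["contact_force"]@EX,s["contact_force"]@EY,s["contact_force"][2]],1),"w",s["gripper_width"],"M",s["moment"].round(1))
E
python3 - <<'E'
from h import *
rep();ang()
E
```

```text
t 4.2 tcp [ 0.4464 -0.0085  0.1857] F [-2.4 -2.5 -5.4] w 0.0114 J [ 24.3   0.5 -30.2  -0.  -59.4  69.6]
tool z [ 0.07  -0.998  0.001] err spin to EX (rad) 0.005066285117728758
th 0.232524033290671 r 0.20053469678430574 (0.1999) lat -7.049098884664386e-05 F chest xyz [ 2.4 -2.6 -5.4] w 0.011388016311586922 M [-1.2  1.  -0. ]
```

>>> {"name": "play_rows", "arguments": {
  "series": [-0.0097, 0, 0.006, 0, -0.0094, 0, 0.0066, 0, -0.009, 0, 0.0072, 0, -0.0086, 0, 0.0077, 0, -0.0081, 0, 0.0082, 0]
}}

```text
time_s: 4.62
tcp_pos: [0.4489, -0.0427, 0.2309]
eef_rot: [-146.0, 89.8, 128.0]
contact_force: [-9.6, 6.5, 3.9]
gripper_width: 0.0113
```

>>> {"name": "play_rows", "arguments": {
  "series": [-0.0076, 0, 0.0086, 0, -0.0071, 0, 0.009, 0, -0.0066, 0, 0.0094, 0, -0.006, 0, 0.0098, 0, -0.0055, 0, 0.0101, 0]
}}

```text
time_s: 5.03
tcp_pos: [0.453, -0.0895, 0.2649]
eef_rot: [151.3, 89.9, 65.4]
contact_force: [-9.3, 7.4, 8.2]
gripper_width: 0.0116
```

```bash
python3 - <<'E'
from h import *
rep();ang()
E
```

```text
t 5.0333 tcp [ 0.453  -0.0895  0.2649] F [-9.3  7.4  8.2] w 0.0116 J [ 13.3  -1.6 -21.3  -0.1 -70.1  80.8]
tool z [ 0.071 -0.997 -0.002] err spin to EX (rad) 0.006175929958338063
th 0.8030073660835915 r 0.20271937774016024 (0.1999) lat 0.0012507443474328523 F chest xyz [-8.  -8.8  8.2] w 0.011634638394402801 M [ 2.7  3.4 -0. ]
```

>>> {"name": "play_rows", "arguments": {
  "series": [-0.0058, -0.0005, 0.0098, 0, -0.005, -0.0005, 0.0102, 0, -0.0037, 0, 0.0109, 0, -0.0015, 0, 0.0055, 0, -0.0015, 0, 0.0055, 0]
}}

```text
time_s: 5.45
tcp_pos: [0.4559, -0.1325, 0.2819]
eef_rot: [86.3, 89.9, 0.3]
contact_force: [-3.2, 3.1, 4.8]
gripper_width: 0.0115
```

```bash
python3 - <<'E'
from h import *
rep();ang()
for n in("side","top"):
    c=capture(n);cv2.imwrite(f"pics/{n}3.png",c["img"])
E
```

```text
t 5.45 tcp [ 0.4559 -0.1325  0.2819] F [-3.2  3.1  4.8] w 0.0115 J [  7.6  -0.8 -18.4   0.  -72.2  86.4]
tool z [ 0.07  -0.998  0.   ] err spin to EX (rad) 0.005322987636247572
th 1.0311818697019655 r 0.20375439875201884 (0.1999) lat 0.001393104062095713 F chest xyz [-3.3 -3.   4.8] w 0.011536628324691118 M [ 1.3  1.7 -0. ]
```

View pics/side3.png

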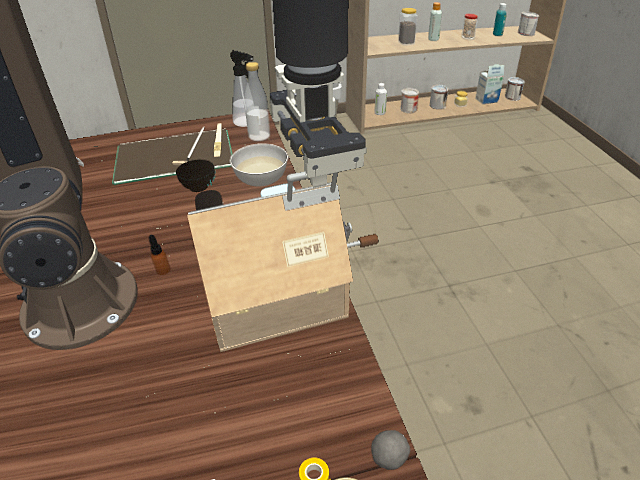

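View pics/top3.png

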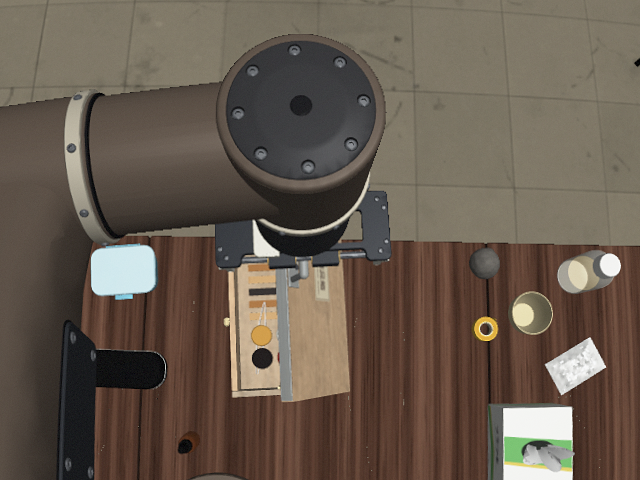

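>>> {"name": "play_rows", "arguments": {
  "series": [-0.0008, 0, 0.004, 0, -0.0008, 0, 0.004, 0, -0.0007, 0, 0.004, 0, -0.0006, 0, 0.004, 0, -0.0005, 0, 0.003, 0]
}}

```text
time_s: 5.97
tcp_pos: [0.4572, -0.1513, 0.2851]
eef_rot: [69.9, 89.9, -16.0]
contact_force: [-3.6, 2.3, 4.6]
gripper_width: 0.0113
```

```bash
python3 - <<'E'
from h import *
ang()
E
```

```text
th 1.1250500412101718 r 0.20325653003453495 (0.1999) lat 0.0014593856056555345 F chest xyz [-2.5 -3.4  4.6] w 0.011334410830864998 M [0.9 1.4 0. ]
```

>>> {"name": "play_rows", "arguments": {
  "series": [-0.0003, 0, 0.002, 0, -0.0003, 0, 0.002, 0, -0.0002, 0, 0.0015, 0, 0, 0, 0.001, 0, 0, 0, 0, 0]
}}

```text
time_s: 6.38
tcp_pos: [0.4575, -0.1571, 0.2856]
eef_rot: [101.4, 89.9, 15.5]
contact_force: [-6.2, 5.2, 8.1]
gripper_width: 0.0109
```

```bash
python3 - <<'E'
from h import *
ang()
E
```

```text
th 1.1537874785895608 r 0.20304245395602624 (0.1999) lat 0.0014607450772190298 F chest xyz [-5.6 -5.8  8.1] w 0.010888281388001856 M [ 2.2  1.9 -0. ]
```

>>> {"name": "play_rows", "arguments": {
  "series": [0, 0, 0.001, 0, 0, 0, 0.001, 0, 0, 0, 0, 0, 0, 0, 0, 0, 0, 0, 0, 0]
}}

```text
time_s: 6.8
tcp_pos: [0.4576, -0.1581, 0.2858]
eef_rot: [128.0, 89.8, 42.0]
contact_force: [-6.0, 11.1, 10.5]
gripper_width: 0.0115
```

```bash
python3 - <<'E'
from h import *
ang()
for n in("side","top"):
    c=capture(n);cv2.imwrite(f"pics/{n}4.png",c["img"])
a=cv2.imread('pics/side4.png')[170:350,190:390];cv2.imwrite('pics/s4z.png',cv2.resize(a,None,fx=3,fy=3,interpolation=2))
E
```

```text
th 1.1590533015818905 r 0.2030463999934205 (0.1999) lat 0.0014935113255412147 F chest xyz [-11.4  -5.3  10.5] w 0.011480294157617098 M [ 4.1  2.5 -0. ]
```

View pics/s4z.png

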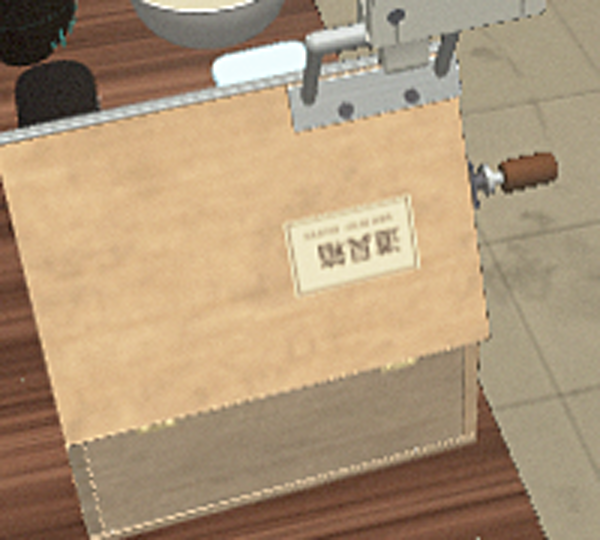

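```bash
python3 - <<'E'
from h import *
c=capture("side")
print(proj(c,(.5564,-.0903,.147)), proj(c,(.5564,-.098,.135)),"meas",190+527/3,170+171/3)
t=capture("top");print(proj(t,(.5564,-.0903,.147)))
E
```

```text
[365.47917002 222.4531419 ] [366.58023934 230.23463625] meas 365.66666666666663 227.0
[276.12697873 195.39733615]
```

View pics/top4.png

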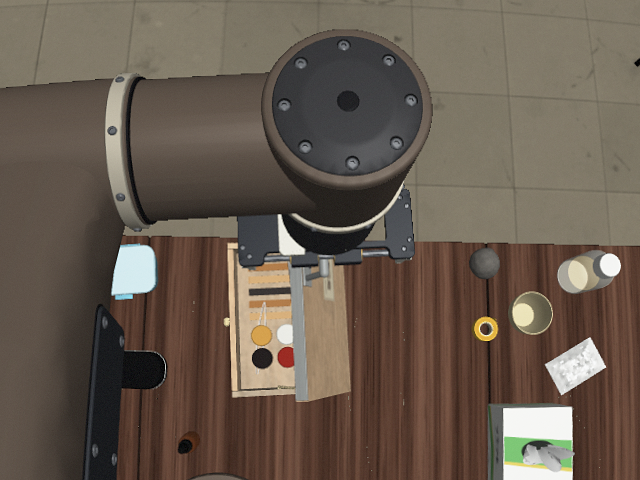

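>>> {"name": "play_rows", "arguments": {
  "series": [0, 0, 0, 0, 0, 0, 0, 0, 0, 0, 0, 0, 0, 0, 0, 0, 0, 0, 0, 0],
  "jaw": 35
}}

```text
time_s: 7.42
tcp_pos: [0.4577, -0.1595, 0.2845]
eef_rot: [48.2, 90.0, -37.8]
contact_force: [-0.4, 0.8, 0.6]
gripper_width: 0.0304
```

```bash
python3 - <<'E'
from h import *
ang()
c=capture("side");cv2.imwrite("pics/side5.png",c["img"])
a=c["img"][170:350,190:390];cv2.imwrite('pics/s5z.png',cv2.resize(a,None,fx=3,fy=3,interpolation=2))
E
```

```text
th 1.1648808993999693 r 0.20161531626652376 (0.1999) lat 0.0014411130776026328 F chest xyz [-0.8 -0.3  0.6] w 0.03043125569064995 M [-0.  0.  0.]
```

View pics/s5z.png

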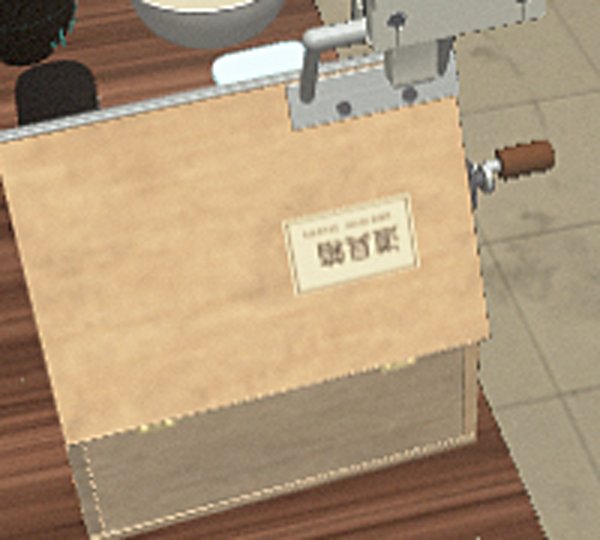

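>>> {"name": "play_rows", "arguments": {
  "series": [-0.012, 0, 0, 0, -0.02, 0, 0, 0, -0.025, 0, 0, 0, -0.02, 0, 0, 0, -0.01, 0, 0, 0]
}}

```text
time_s: 7.88
tcp_pos: [0.4582, -0.1596, 0.3741]
eef_rot: [71.7, 89.8, -14.3]
contact_force: [-0.2, -0.4, 0.9]
gripper_width: 0.0307
```

>>> {"name": "play_rows", "arguments": {
  "series": [0, 0, 0, 0, 0, 0, 0, 0, 0, 0, 0, 0, 0, 0, 0, 0, 0, 0, 0, 0],
  "jaw": 0
}}

```text
time_s: 8.3
tcp_pos: [0.457, -0.1591, 0.3703]
eef_rot: [-95.9, 89.9, 178.2]
contact_force: [0.0, -0.3, 0.2]
gripper_width: 0.0036
```

```bash
python3 - <<'E'
from h import *
c=capture("side");cv2.imwrite("pics/side6.png",c["img"])
t=capture("top");cv2.imwrite("pics/top6.png",t["img"])
for im,n in((c["img"],"s"),(t["img"],"t")):
    h=cv2.cvtColor(im,cv2.COLOR_BGR2HSV)
    m=cv2.inRange(h,(3,90,40),(14,255,140))
    if n=="s": m[:, :345]=0;m[:200]=0;m[260:]=0;m[:,385:]=0
    else: m[:150]=0;m[235:]=0;m[:,:250]=0;m[:,310:]=0
    k,l,st,ce=cv2.connectedComponentsWithStats(m);i=1+np.argmax(st[1:,4]) if k>1 else None
    print(n,st[i] if i else None,ce[i] if i else None)
K=BAR+.108*EX+.106*EY;K[2]=.147;print(K)
rep(K+.006*EY+[0,0,.04])
E
```

```text
s [355 217  20  13 163] [365.02453988 222.17177914]
t None None
[ 0.55634854 -0.09023446  0.147     ]
t 8.4 tcp [ 0.4571 -0.1592  0.3707] F [-0.7 -0.  -0. ] w 0.0008 J [  4.1  -1.5  -7.9  -0.  -83.7  89.9]
tool z [ 0.07  -0.998 -0.   ] err spin to EX (rad) 0.005614328295762131
to target tool-frame [ 0.1836  0.11   -0.0618]
```

View pics/top6.png

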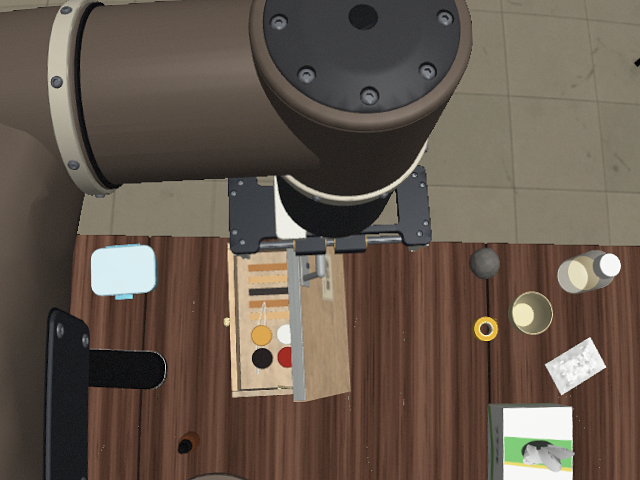

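View pics/side6.png

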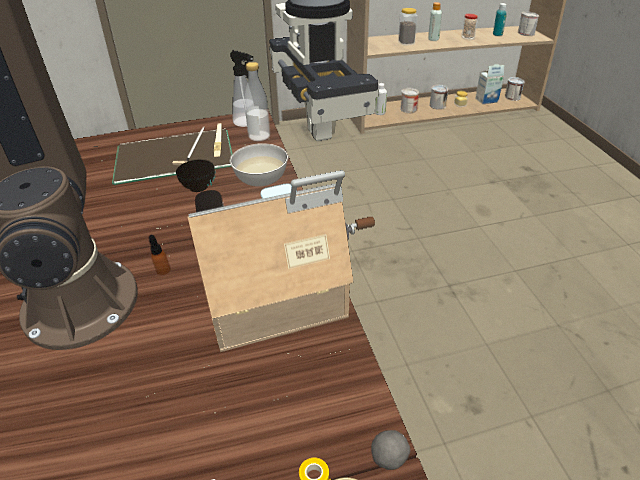

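```bash
python3 - <<'E'
from h import *
s=capture("side")
for p in[(222,8),(250,30),(313,30),(285,122)]:
    o,d=ray(s,p)
    for y in(.05,.0,-.05): print(p,y,(o+d*(y-o[1])/d[1]).round(3))
K=BAR+.108*EX+.106*EY;K[2]=.157
rep(K+.010*EY+[0,0,.03])
E
```

```text
(222, 8) 0.05 [0.361 0.05  0.499]
(222, 8) 0.0 [0.358 0.    0.511]
(222, 8) -0.05 [ 0.354 -0.05   0.524]
(250, 30) 0.05 [0.401 0.05  0.461]
(250, 30) 0.0 [0.395 0.    0.475]
(250, 30) -0.05 [ 0.389 -0.05   0.49 ]
(313, 30) 0.05 [0.503 0.05  0.45 ]
(313, 30) 0.0 [0.49  0.    0.465]
(313, 30) -0.05 [ 0.478 -0.05   0.481]
(285, 122) 0.05 [0.447 0.05  0.293]
(285, 122) 0.0 [0.438 0.    0.318]
(285, 122) -0.05 [ 0.429 -0.05   0.344]
t 8.45 tcp [ 0.4572 -0.1592  0.3709] F [ 0.3 -0.2 -0.5] w 0.0002 J [  4.1  -1.5  -7.9  -0.  -83.7  89.9]
tool z [ 0.07  -0.998 -0.   ] err spin to EX (rad) 0.005598425501701086
to target tool-frame [ 0.1838  0.1139 -0.0617]
```

>>> {"name": "play_rows", "arguments": {
  "series": [0, 0.02, -0.01, 0, 0, 0.028, -0.016, 0, 0, 0.028, -0.016, 0, 0, 0.024, -0.013, 0, 0, 0.014, -0.007, 0]
}}

```text
time_s: 8.87
tcp_pos: [0.5685, -0.0878, 0.3704]
eef_rot: [-92.5, 89.9, -178.4]
contact_force: [-0.7, -0.7, -0.5]
gripper_width: 0.0009
```

>>> {"name": "play_rows", "arguments": {
  "series": [0.025, 0, 0, 0, 0.035, 0, 0, 0, 0.035, 0, 0, 0, 0.03, 0, 0, 0, 0.02, 0, 0, 0]
}}

```text
time_s: 9.28
tcp_pos: [0.565, -0.0894, 0.223]
eef_rot: [-95.5, 89.8, 178.5]
contact_force: [-0.4, -0.1, 0.2]
gripper_width: 0.0007
```

```bash
python3 - <<'E'
from h import *
K=BAR+.108*EX+.106*EY;K[2]=.157
rep(K+.010*EY)
for n in("side","top"):
    c=capture(n);cv2.imwrite(f"pics/{n}7.png",c["img"])
E
```

```text
t 9.2833 tcp [ 0.565  -0.0894  0.223 ] F [-0.4 -0.1  0.2] w 0.0007 J [ 10.6  11.2 -12.7  -0.  -66.3  83.5]
tool z [ 0.07  -0.998 -0.   ] err spin to EX (rad) 0.005323887557708549
to target tool-frame [0.066  0.0016 0.0003]
```

View pics/side7.png

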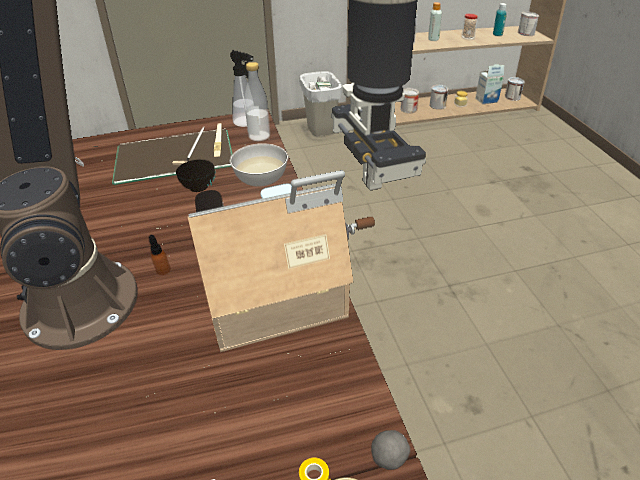

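View pics/top7.png

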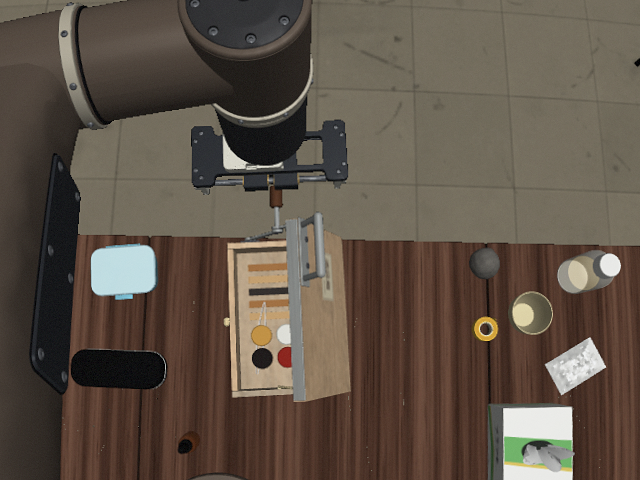

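>>> {"name": "play_rows", "arguments": {
  "series": [0.018, 0, 0, 0, 0.022, 0, 0, 0, 0.012, 0, 0, 0, 0.006, 0, 0, 0, 0.004, 0, 0, 0]
}}

```text
time_s: 9.8
tcp_pos: [0.5673, -0.0895, 0.1651]
eef_rot: [67.9, 89.9, -18.0]
contact_force: [0.0, -0.3, -0.0]
gripper_width: 0.0
```

>>> {"name": "play_rows", "arguments": {
  "series": [0.005, 0, 0, 0, 0.005, 0, 0, 0, 0.005, 0, 0, 0, 0.005, 0, 0, 0, 0.002, 0, 0, 0]
}}

```text
time_s: 10.22
tcp_pos: [0.5666, -0.0893, 0.1419]
eef_rot: [168.6, 90.0, 82.6]
contact_force: [-0.5, 0.3, 0.7]
gripper_width: 0.0004
```

```bash
python3 - <<'E'
from h import *
rep()
for n in("side",):
    c=capture(n);a=c["img"][130:350,190:430];cv2.imwrite('pics/s8z.png',cv2.resize(a,None,fx=2.5,fy=2.5,interpolation=2))
E
```

```text
t 10.2167 tcp [ 0.5666 -0.0893  0.1419] F [-0.5  0.3  0.7] w 0.0004 J [ 10.6  15.1 -19.   -0.  -55.9  83.4]
tool z [ 0.07  -0.998 -0.   ] err spin to EX (rad) 0.00526463465386252
```

View pics/s8z.png

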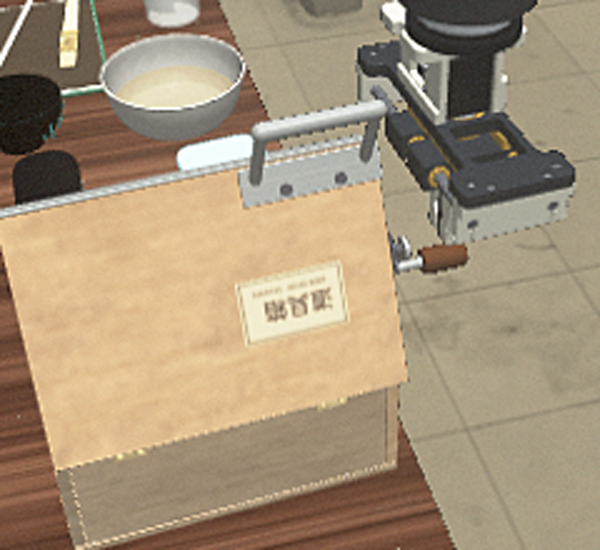

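>>> {"name": "play_rows", "arguments": {
  "series": [0.005, 0, 0, 0, 0.005, 0, 0, 0, 0.005, 0, 0, 0, 0.004, 0, 0, 0, 0.003, 0, 0, 0]
}}

```text
time_s: 10.68
tcp_pos: [0.5663, -0.0892, 0.1195]
eef_rot: [-100.9, 89.9, 173.1]
contact_force: [0.1, -0.7, 0.2]
gripper_width: 0.0003
```

```bash
python3 - <<'E'
from h import *
rep()
for n in("side",):
    c=capture(n);a=c["img"][130:350,190:430];cv2.imwrite('pics/s9z.png',cv2.resize(a,None,fx=2.5,fy=2.5,interpolation=2))
E
```

```text
t 10.6833 tcp [ 0.5663 -0.0892  0.1195] F [ 0.1 -0.7  0.2] w 0.0003 J [ 10.6  16.4 -20.5  -0.  -53.2  83.4]
tool z [ 0.07  -0.998 -0.   ] err spin to EX (rad) 0.005527361221576764
```

View pics/s9z.png

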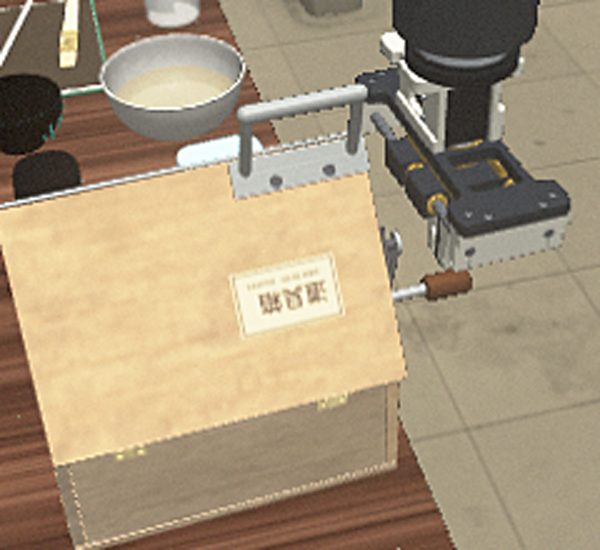

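>>> {"name": "play_rows", "arguments": {
  "series": [-0.005, 0, 0, 0, -0.01, 0.005, 0, 0, -0.01, 0.01, 0, 0, -0.01, 0.01, 0, 0, -0.01, 0.01, 0, 0]
}}

```text
time_s: 11.15
tcp_pos: [0.6021, -0.0868, 0.1666]
eef_rot: [89.1, 90.0, 3.1]
contact_force: [0.4, -0.0, -0.3]
gripper_width: 0.0008
```

```bash
python3 - <<'E'
from h import *
rep()
for n in("side",):
    c=capture(n);a=c["img"][130:350,190:430];cv2.imwrite('pics/s10z.png',cv2.resize(a,None,fx=2.5,fy=2.5,interpolation=2))
E
```

```text
t 11.15 tcp [ 0.6021 -0.0868  0.1666] F [ 0.4 -0.  -0.3] w 0.0008 J [ 10.2  16.9 -12.9   0.  -60.2  83.9]
tool z [ 0.07  -0.998  0.   ] err spin to EX (rad) 0.005740956958886899
```

View pics/s10z.png

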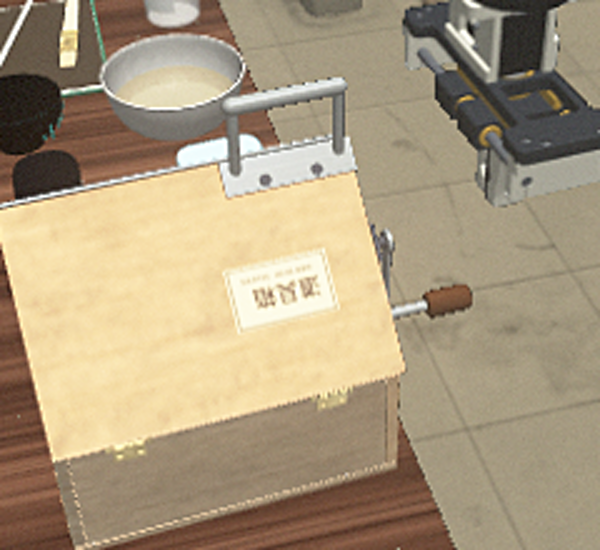

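>>> {"name": "play_rows", "arguments": {
  "series": [-0.02, 0, 0, 0, -0.02, 0, 0, 0, -0.02, 0, 0, 0, -0.02, 0, 0, 0, -0.01, 0, 0, 0]
}}

```text
time_s: 11.62
tcp_pos: [0.6022, -0.087, 0.2582]
eef_rot: [84.4, 89.8, -1.6]
contact_force: [0.3, -0.1, 0.0]
gripper_width: 0.0007
```

>>> {"name": "play_rows", "arguments": {
  "series": [0, 0, 0, 0, 0, 0, 0, 0, 0, 0, 0, 0, 0, 0, 0, 0, 0, 0, 0, 0]
}}

```text
time_s: 12.03
tcp_pos: [0.6011, -0.0869, 0.2542]
eef_rot: [-89.2, 89.9, -175.2]
contact_force: [0.0, -0.3, 0.4]
gripper_width: 0.0008
```

>>> {"name": "play_rows", "arguments": {
  "series": [0, 0, 0, 0, 0, 0, 0, 0, 0, 0, 0, 0, 0, 0, 0, 0, 0, 0, 0, 0]
}}

```text
time_s: 12.45
tcp_pos: [0.6016, -0.0869, 0.2553]
eef_rot: [-104.0, 90.0, 170.0]
contact_force: [0.5, 0.5, -0.8]
gripper_width: 0.0001
```

>>> {"name": "play_rows", "arguments": {
  "series": [0, 0, 0, 0, 0, 0, 0, 0, 0, 0, 0, 0, 0, 0, 0, 0, 0, 0, 0, 0]
}}

```text
time_s: 12.87
tcp_pos: [0.6016, -0.0869, 0.2554]
eef_rot: [46.1, 90.0, -39.9]
contact_force: [0.5, 0.2, 0.5]
gripper_width: 0.0003
```

>>> {"name": "play_rows", "arguments": {
  "series": [0, 0, 0, 0, 0, 0, 0, 0, 0, 0, 0, 0, 0, 0, 0, 0, 0, 0, 0, 0]
}}

```text
time_s: 13.28
tcp_pos: [0.6016, -0.0869, 0.2553]
eef_rot: [-92.1, 90.0, -178.1]
contact_force: [-0.3, -0.4, -0.8]
gripper_width: 0.0003
```

>>> {"name": "play_rows", "arguments": {
  "series": [0, 0, 0, 0, 0, 0, 0, 0, 0, 0, 0, 0, 0, 0, 0, 0, 0, 0, 0, 0]
}}

```text
time_s: 13.7
tcp_pos: [0.6016, -0.0869, 0.2553]
eef_rot: [-39.6, 90.0, -125.5]
contact_force: [0.1, -0.4, -0.4]
gripper_width: 0.0005
```

```bash
python3 - <<'E'
from h import *
rep()
c=capture("side");cv2.imwrite("pics/side11.png",c["img"])
d=cv2.absdiff(c["img"],cv2.imread("pics/side0.png")).max(2)
print("diff in chest region",(d[215:350,190:380]>40).sum(), (d[185:275,265:380]>40).sum())
E
```

```text
t 13.7 tcp [ 0.6016 -0.0869  0.2553] F [ 0.1 -0.4 -0.4] w 0.0005 J [ 10.2  13.3  -5.7   0.  -71.   83.8]
tool z [ 0.07  -0.998  0.   ] err spin to EX (rad) 0.005632152096770264
diff in chest region 0 0
```

View pics/side11.png

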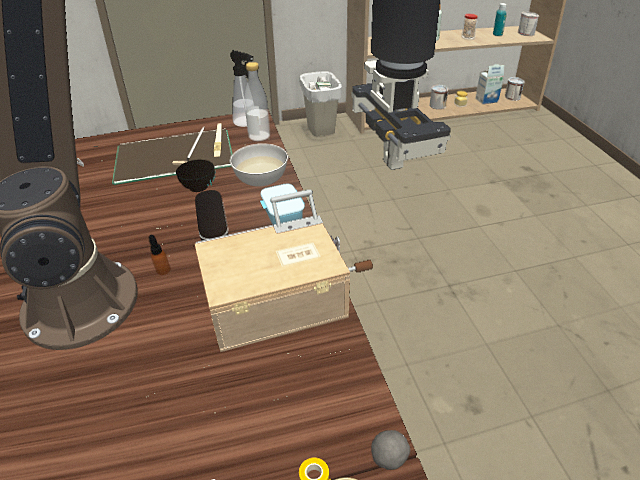

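The lid is shut and the chest area looks the same as in the first picture. The knob is back at about (363,266) and nothing is touching the arm.

```bash
python3 -c "
from plant import close_job
print(close_job())"
```

```text
the job is handed in; nothing more can be done
None
```

The stay works: the lid stood by itself on the locked stay, and pressing the knob let it sink fully shut. I handed the job in at about 14 s, well under the 51 s limit.

- **Lift and lock:** I gripped the steel bar and raised the lid to its stop, with about 11 N of resistance when I let go. The knob then sat at (365, 222) in the side view, within a pixel of where the locked position should be.
- **Standing:** The lid stood untouched for about 2.5 s before I pressed the knob.
- **Break and close:** I pressed the knob down about 35 mm with shut fingers, at no more than about 1 N in the readings. I then drew the arm clear, and the lid sank on its damper.
- **Last checks:** At 13.7 s no pixel in the chest area differed noticeably from the first picture. The arm was clear of everything, with only noise on the force reading.
- **What went off:** When the fingers first closed on the bar, a 3–4 mm misalignment put about 32 N on the wrist. I moved the tool to relieve it before lifting. I did not watch the last second or so of the lid's descent, so "no slam" rests on the damper and the slow sinking I saw earlier.

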